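# Put the sippy cups and straw brush back on the turntable

### The job

Put the three lidded sippy cups back on the turntable, each standing upright in the middle of the coaster of its own colour, and lay the blue-gripped straw brush flat along the middle of the yellow rest, either way round. Set each down gently rather than dropping it, and tip nothing over. Leave the open red tumbler and the wooden washing-up brush where they are: they do not belong on the turntable.

Things in the scene. Friction and masses are not known exactly. Their poses are not given: they have to be found in the camera images.
- cup_purple_mid (a point): Loose purple sippy cup with a screw-top lid and a small off-centre spout, plain round body without handles. 86 mm tall in all: body 56 mm in diameter up to 56 mm above its foot, lid collar 58 mm in diameter from 56 to 70 mm, spout (14 x 26 mm) from 70 to 86 mm. About 110 g. Stands upright on the worktop. This point is on its axis, half-way up, 43 mm above its foot; z is up. Can be gripped round the body or the collar from above at any yaw.
- cup_teal_mid (a point): Loose teal sippy cup with a screw-top lid and a small off-centre spout, plain round body without handles. 86 mm tall in all: body 56 mm in diameter up to 56 mm above its foot, lid collar 58 mm in diameter from 56 to 70 mm, spout (14 x 26 mm) from 70 to 86 mm. About 110 g. Stands upright on the worktop. This point is on its axis, half-way up, 43 mm above its foot; z is up. Can be gripped round the body or the collar from above at any yaw.
- cup_red_mid (a point): Loose red sippy cup with a screw-top lid and a small off-centre spout, plain round body without handles. 86 mm tall in all: body 56 mm in diameter up to 56 mm above its foot, lid collar 58 mm in diameter from 56 to 70 mm, spout (14 x 26 mm) from 70 to 86 mm. About 110 g. Stands upright on the worktop. This point is on its axis, half-way up, 43 mm above its foot; z is up. Can be gripped round the body or the collar from above at any yaw.
- tumbler_mid (a point): Look-alike that stays: open red drinking tumbler with NO lid and no spout, 60 mm in rim diameter, 80 mm tall, standing loose on the worktop. This point is on its axis, 40 mm above its foot.
- straw_brush_mid (a point): Loose straw brush lying flat, 190 mm long: straight blue rigid plastic grip 16 mm wide and 14 mm high, thin steel stem, slim white bristle head 14 mm in diameter. This point is half-way along it and half-way up (7 mm above what it lies on); x runs along it towards the head, z up. The grip runs from x = -95 to +20 mm; the balance point is near x = -25 mm. About 45 g.
- dish_brush_mid (a point): Look-alike that stays: wooden washing-up brush lying flat, 190 mm long, brown handle 16 mm wide, flat 30 mm wide head with white bristles, 14 mm high. This point is half-way along it, 7 mm above the worktop; x runs along it towards the head.
- coaster_purple: Round purple coaster, 80 mm in diameter and 4 mm thick, fixed on a white plastic turntable (340 mm in diameter, its top 20 mm above the worktop, braked: it does not turn). Origin at the centre of its underside, z up: its top is 4 mm above the origin. Coaster centres are about 150 mm or more apart and 85 mm or more from the centre line of the brush rest.
- coaster_teal: Round teal coaster, 80 mm in diameter and 4 mm thick, fixed on a white plastic turntable (340 mm in diameter, its top 20 mm above the worktop, braked: it does not turn). Origin at the centre of its underside, z up: its top is 4 mm above the origin. Coaster centres are about 150 mm or more apart and 85 mm or more from the centre line of the brush rest.
- coaster_red: Round red coaster, 80 mm in diameter and 4 mm thick, fixed on a white plastic turntable (340 mm in diameter, its top 20 mm above the worktop, braked: it does not turn). Origin at the centre of its underside, z up: its top is 4 mm above the origin. Coaster centres are about 150 mm or more apart and 85 mm or more from the centre line of the brush rest.
- brush_rest: Yellow flat brush rest, a strip 210 mm long (along its y), 44 mm wide (along its x) and 4 mm thick, without walls, fixed on the same turntable. Origin at the centre of its underside, z up: its top is 4 mm above the origin.
Not all that is in view belongs to the job. There is more than one size of the part that bears cup_teal_mid; the job needs the middle-sized.

How it is judged:
At the end, for the whole second after the job is handed in: Each lidded cup upright (0.1 rad) on its own-colour coaster, within 13 mm of its centre; straw brush flat on the rest, middle within 15 mm, aligned within 0.17 rad either way round; all at rest; open tumbler (upright) and wooden brush within 30 mm of their starts (horizontal distance between cup_purple_mid and coaster_purple below 0.013 m and z of cup_purple_mid in the frame of coaster_purple between 0.041 and 0.053 m and angle between each of cup_purple_mid, cup_teal_mid, cup_red_mid, tumbler_mid's own z axis and vertical below 0.1 rad and horizontal distance between cup_teal_mid and coaster_teal below 0.013 m and z of cup_teal_mid in the frame of coaster_teal between 0.041 and 0.053 m and horizontal distance between cup_red_mid and coaster_red below 0.013 m and z of cup_red_mid in the frame of coaster_red between 0.041 and 0.053 m and horizontal distance between straw_brush_mid and brush_rest below 0.015 m and angle between the x axis of straw_brush_mid and the y axis of brush_rest, either way round below 0.17 rad and z of straw_brush_mid in the frame of brush_rest between 0.007 and 0.017 m and linear speed of each of cup_purple, cup_teal, cup_red, straw_brush below 0.02 m/s and distance of each of tumbler_mid, dish_brush_mid from where it was at the start of the episode below 0.03 m); the robot touches nothing.
It fails at once if the open tumbler or the wooden brush is taken or pushed away (more than 30 mm) (distance of any of tumbler_mid, dish_brush_mid from where it was at the start of the episode above 0.03 m).
It fails at once if a cup or the tumbler is tipped over (more than 45 degrees) (angle between any of cup_purple_mid, cup_teal_mid, cup_red_mid, tumbler_mid's own z axis and vertical above 0.785 rad).
It fails at once if a cup or the straw brush is dropped: in free fall with its underside more than 30 mm above the coasters' and rest's tops ((contact force between cup_purple and anything else below 0.01 N and height (world z) of cup_purple_mid above 0.097 m) or (contact force between cup_teal and anything else below 0.01 N and height (world z) of cup_teal_mid above 0.097 m) or (contact force between cup_red and anything else below 0.01 N and height (world z) of cup_red_mid above 0.097 m) or (contact force between straw_brush and anything else below 0.01 N and height (world z) of straw_brush_mid above 0.061 m)).
It also fails if it takes over 120 s, if anything falls off the work surface, if the arm or the gripper's body presses on something with over 40 N, if the wrist force passes 120 N, or if a joint passes its speed limit or range.

### The arm

A 6-joint arm with a two-finger parallel gripper is mounted at the origin on the work surface. World frame = base frame: x ahead of the robot, y to its left, z up, the work surface at z = 0. Lengths are in m, angles in rad, forces in N, time in s.
With the tool pointing down it reaches from about 0.35 to 0.875 m from the base axis. Payload 4.2 kg.
Tool frame: the origin (TCP) lies at the very end of the fingers, on their centre line; the grasp point (between the pads) lies 19 mm behind it; z points along the fingers, y is the direction in which the jaws open and shut (so a half turn about z gives the same grasp; the last joint's range is limited). The gripper opens to 85 mm and grips with 20 to 120 N. Pads are 22 mm wide; open, the fingers measure 114 mm over their backs; the gripper's body (76 mm by 85 mm) begins 54 mm behind the grasp point. The pads swing forward as they close: fully open they stand 13 mm farther back than shut.
Start: joints at [1.6, 0.385, 0.008, 0, -1.194, -0.259], TCP at [0.142, 0.609, 0.207] pointing down, gripper open.
Joint ranges: [-3.14, 3.14], [-1.21, 2.06], [-1.07, 1.41], [-3.16, 2.05], [-2.99, -0.16], [-3.1, 3.1]. Speed limits (rad/s): [2.79, 2.79, 3.14, 3.14, 3.14, 3.14].

### API

Orientations are given as a unit quaternion [w, x, y, z].
In Python, from bench import env gives the robot as it stands.
- The arm moves only by the tool play_rows, never from a script. Its argument "deltas" is a list that holds one entry, the list of rows, each a list of 5 numbers: the shift along the world's x, y, z in cm, then the turn about the world's z in degrees, then the finger opening in cm, from 0 to 8.54. A call has 1 to 12 rows; each row shifts and turns the commanded pose from where the row before left it; what a row does not reach is not made up. A row lasts 1/10 s, in which the tool goes at most 50 mm and 8.59 degrees, less where a joint would pass 70% of its speed; a pose out of reach is approached as far as the arm can. A call is refused whole if a number of a shift passes 5 or a number of a turn 8.59, either way. A call with a gripper value outside its range is refused whole. The fingers move at their own pace and stop on an object; "grip_force" is the grip in N (left out, the last holds). Time passes only in rows, so rows that do not move let the fingers close. It gives the time, the measured TCP pose, the force and the opening at its end, in the units of the state.
- env.observe(): the state, without advancing time (a new reading comes with each control period).
- env.capture(name): name is "scene" or "top" or "wrist"; returns the picture (384x512x3 uint8, blue, green, red); there is no depth.
- env.camera_info(name): a dict with "intrinsics" (3x3 intrinsics, pixels), "cam_to_world" (4x4, takes a point from camera to world coordinates). Camera axes: x right, y down, z forward; pixel columns grow to the right and rows downward; lengths in m; the calibration is good to about 2 mm. A picture is of the moment at which its call begins: read the wrist's pose just before it. camera_info takes no time and is no camera call; for the wrist camera it gives the pose at the moment of the call.
- env.close_job(): hands the job in, once; it reports no verdict.
The state is a dict: "clock": time; "joint_positions": joint angles; "joint_velocities": joint speeds; "joint_efforts": joint torques, N m; "position": TCP position; "eef_rot": TCP orientation; "contact_force": force on the tool from outside, world axes, zero at the start; "ft_torque": the same for the moment, N m; "finger_gap": opening from 0.0 (shut) to 1.0 (fully open).
Only numpy, scipy, OpenCV 4.12 (cv2) and the standard library are available. Lean on these libraries where they do the work, as an engineer would, in place of code of your own. Each camera call takes 0.05 s, during which the arm holds its last target. There are 200 camera calls.

## Working session

There is one attempt and no reset: what is moved stays moved. The work goes in short steps, Python scripts to look and compute and a tool call to move; the robot and the scene stay as the last step left them, time stands still between calls to the robot, and variables do not carry over. Pictures are saved under pics/ and viewed, about 12 in all and at most 16, crops included, and the job is handed in when it is done.

Besides the shell and the picture viewer there is one more tool, called after ">>>" as name([rows], argument=value, ...), one row to a line, values as JSON. play_rows: Moves the arm, as the interface text tells. Its arguments: {"type":"object","properties":{"deltas":{"type":"array"},"grip_force":{"type":"number"}},"required":["deltas"]}

```bash
mkdir -p pics; cat > h.py <<'E'
import numpy as np, cv2
from bench import env
def ray(cam,u,v,z):
    i=env.camera_info(cam);K=np.array(i["intrinsics"]);T=np.array(i["cam_to_world"])
    d=T[:3,:3]@np.linalg.inv(K)@[u,v,1];o=T[:3,3];return (o+d*(z-o[2])/d[2])
def proj(cam,p):
    i=env.camera_info(cam);K=np.array(i["intrinsics"]);T=np.linalg.inv(np.array(i["cam_to_world"]))
    q=K@(T[:3,:3]@np.array(p)+T[:3,3]);return q[:2]/q[2]
E
python3 - <<'E'
from h import *
s=env.observe();print(s)
for c in("top","scene"):
    im=env.capture(c);cv2.imwrite(f"pics/{c}0_raw.png",im);cv2.imwrite(f"pics/{c}0.png",cv2.resize(im,(800,600),interpolation=cv2.INTER_CUBIC))
    i=env.camera_info(c);print(c,np.round(i["intrinsics"],1),np.round(i["cam_to_world"],3))
E
```

```text
{'clock': 0.0, 'joint_positions': array([ 1.59963833e+00,  3.85565020e-01,  6.65255714e-03, -4.87890964e-04,
       -1.19401523e+00, -2.58572403e-01]), 'joint_velocities': array([-9.70196025e-04, -5.67078642e-04,  1.61016081e-03, -8.50947252e-05,
       -9.57624415e-04, -1.52488308e-03]), 'joint_efforts': array([-2.70071387e-04, -3.92284191e+01,  1.88407284e+01,  4.18643430e+00,
       -4.69420978e-03, -2.85169712e-06]), 'position': array([0.1421803 , 0.60796687, 0.20552865]), 'eef_rot': array([ 1.08716713e-03,  9.93399335e-01, -1.14702112e-01, -7.17812243e-05]), 'contact_force': array([-0.35350478,  0.76381318, -0.07314523]), 'ft_torque': array([ 0.02776743, -0.0037077 , -0.04688129]), 'finger_gap': 0.9991576097040041}
top [[373.    0.  251.7]
 [  0.  373.  194.6]
 [  0.    0.    1. ]] [[ 0.017 -0.987  0.162  0.432]
 [-1.    -0.019 -0.013 -0.013]
 [ 0.016 -0.162 -0.987  0.891]
 [ 0.     0.     0.     1.   ]]
scene [[352.    0.  254.1]
 [  0.  352.  188.2]
 [  0.    0.    1. ]] [[ 0.699  0.481 -0.529  0.995]
 [ 0.715 -0.458  0.528 -0.424]
 [ 0.011 -0.748 -0.664  0.572]
 [ 0.     0.     0.     1.   ]]
```

View pics/top0.png

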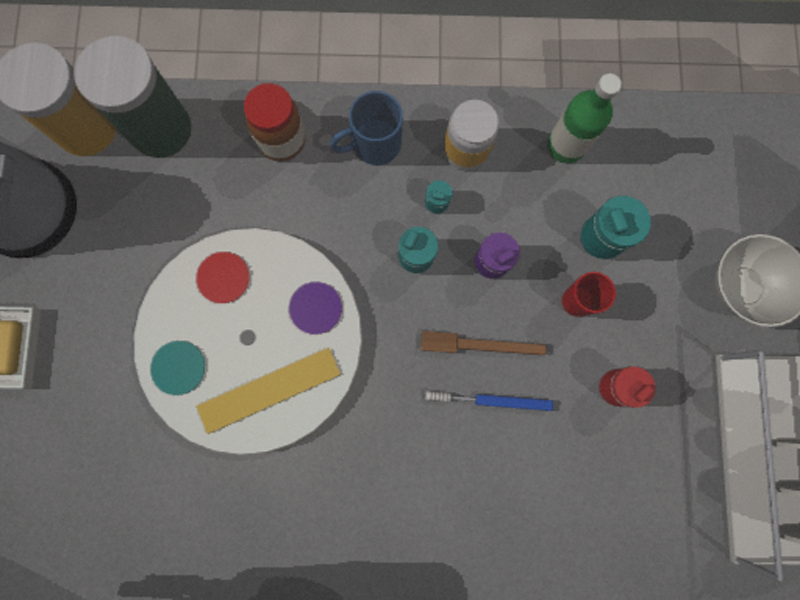

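View pics/scene0.png

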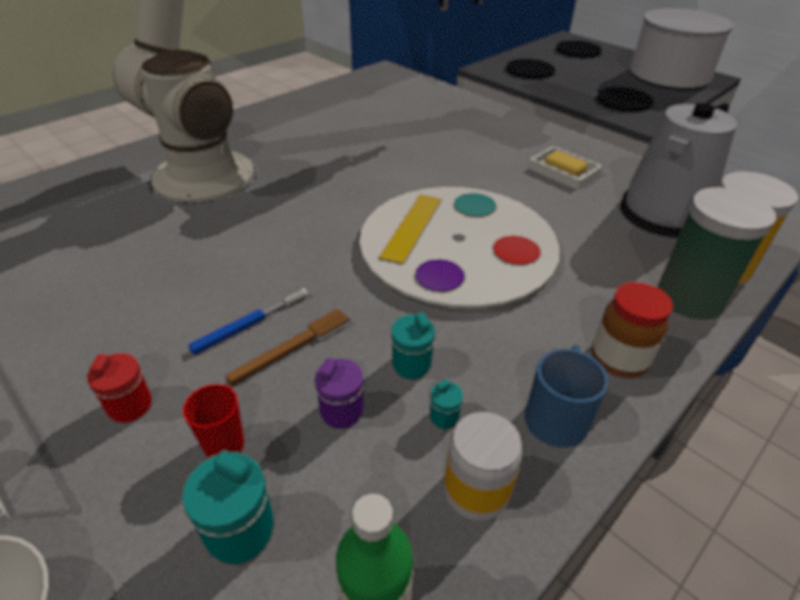

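The top view shows the turntable centred at (247,340). The coasters are red (223,277), purple (316,308) and teal (178,368), and the rest is at (270,390). There are three teal cups: small (438,197), middle (418,250) and large (617,227). The one at (418,250) fits because it matches the purple cup (497,255) in size. The lidded red cup is at (628,387) and the open red tumbler at (590,293). The straw brush is blue at (487,400) and the wooden brush is at (483,343). An enlarged crop will confirm this.

```bash
python3 - <<'E'
from h import *
im=cv2.imread("pics/top0_raw.png")
c=im[110:275,245:445];cv2.imwrite("pics/crop1.png",cv2.resize(c,None,fx=3.6,fy=3.6,interpolation=cv2.INTER_CUBIC))
hsv=cv2.cvtColor(im,cv2.COLOR_BGR2HSV)
def seg(n,lo,hi,box,z):
    x0,x1,y0,y1=box;m=cv2.inRange(hsv,lo,hi);k=np.zeros_like(m);k[y0:y1,x0:x1]=m[y0:y1,x0:x1]
    nn,l,st,ce=cv2.connectedComponentsWithStats(k);j=1+np.argmax(st[1:,4]);ys,xs=np.where(l==j)
    r=cv2.minAreaRect(np.c_[xs,ys].astype(np.float32));P=ray("top",r[0][0],r[0][1],z)
    b=cv2.boxPoints(r);B=np.array([ray("top",*p,z) for p in b]);print(n,st[j],ce[j].round(1),"center",P.round(4),"sides",np.linalg.norm(B[0]-B[1]).round(3),np.linalg.norm(B[1]-B[2]).round(3),"dir",(B[1]-B[0]).round(3)[:2],(B[2]-B[1]).round(3)[:2])
R=((0,120,60),(8,255,255));Tl=((80,80,40),(98,255,255));Pu=((120,80,30),(150,255,255))
seg("c_red",*R,(110,170,150,205),.024);seg("c_teal",*Tl,(80,150,200,270),.024);seg("c_pur",*Pu,(175,230,170,225),.024)
seg("rest",(18,90,60),(32,255,255),(110,240,210,290),.024)
seg("blue",(105,120,50),(125,255,255),(260,370,230,280),.014)
seg("teal m",*Tl,(250,285,140,180),.043);seg("pur m",*Pu,(295,340,140,185),.043);seg("red m",*R,(375,430,225,270),.043)
for p in [(158,218)]: print("ttcentre",ray("top",*p,.02))
for n,p in dict(teal=(418,250),tiny=(438,197),big=(617,227)).items(): print(n,ray("top",p[0]*.64,p[1]*.64,.043))
E
```

```text
c_red [126 162  33  32 824] [142.1 177.3] center [0.6108 0.2356 0.024 ] sides 0.076 0.075 dir [ 0.002 -0.076] [-0.075 -0.004]
c_teal [ 97 219  34  34 914] [113.4 235.1] center [0.4734 0.2921 0.024 ] sides 0.076 0.076 dir [ 0.001 -0.076] [-0.076 -0.005]
c_pur [186 181  33  33 849] [201.7 196.8] center [0.5669 0.0924 0.024 ] sides 0.076 0.076 dir [ 0.002 -0.075] [-0.076 -0.002]
rest [ 126  223   92   54 1786] [171.1 249.5] center [0.4437 0.1582 0.024 ] sides 0.211 0.045 dir [ 0.089 -0.191] [-0.04  -0.019]
blue [305 253  49  10 311] [328.8 257.2] center [ 0.4323 -0.2064  0.014 ] sides 0.015 0.113 dir [ 0.015 -0.001] [-0.007 -0.113]
teal m [255 145  25  30 563] [266.8 158.6] center [ 0.6557 -0.0583  0.043 ] sides 0.057 0.07 dir [ 0.001 -0.057] [-0.07 -0.  ]
pur m [304 149  28  29 586] [317.7 162.7] center [ 0.6497 -0.1756  0.043 ] sides 0.072 0.057 dir [ 0.052 -0.05 ] [-0.041 -0.039]
red m [384 235  35  26 578] [402.5 247.3] center [ 0.4569 -0.3641  0.043 ] sides 0.078 0.056 dir [ 0.001 -0.078] [-0.056  0.003]
ttcentre [0.51596923 0.19341313 0.02      ]
teal [ 0.65451615 -0.05956812  0.043     ]
tiny [ 0.73817511 -0.08920403  0.043     ]
big [ 0.6967279  -0.36118449  0.043     ]
```

View pics/crop1.png

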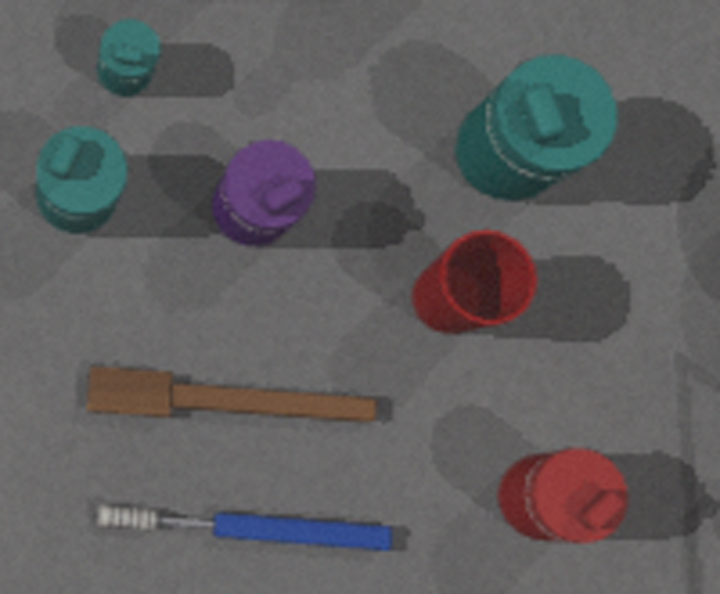

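The crop confirms it. The middle teal cup (81,171) has the same lid size as the purple (268,188) and red (580,495) cups, the teal at (130,45) is smaller and the one at (556,108) is larger. The red item at (488,278) is open, so it is the tumbler.

```bash
python3 - <<'E'
from h import *
for n,(u,v) in dict(teal=(81,171),pur=(268,188),red=(580,495)).items():
    P=ray("top",245+u/3.6,110+v/3.6,.07);print(n,P.round(4),"foot px",((proj("top",[*P[:2],0])-[245,110])*3.6).round())
for n,a,b in (("straw",(98,516),(391,538)),("wood",(88,388),(377,410))):
    A,B=[ray("top",245+u/3.6,110+v/3.6,.007) for u,v in(a,b)];print(n,A.round(4),B.round(4),((A+B)/2).round(4),np.linalg.norm(A-B))
print(ray("top",245+488/3.6,110+278/3.6,.08))
E
```

```text
teal [ 0.6533 -0.058   0.07  ] foot px [ 75. 198.]
pur [ 0.6447 -0.176   0.07  ] foot px [248. 213.]
red [ 0.4563 -0.3642  0.07  ] foot px [535. 497.]
straw [ 0.4392 -0.0748  0.007 ] [ 0.4282 -0.2659  0.007 ] [ 0.4337 -0.1704  0.007 ] 0.19141000634711736
wood [ 0.5226 -0.0675  0.007 ] [ 0.5115 -0.2589  0.007 ] [ 0.5171 -0.1632  0.007 ] 0.19170218758180166
[ 0.58780043 -0.3095295   0.08      ]
```

>>> play_rows([
  [[2.85, -3.7, 0, 1.1, 8.5], [2.85, -3.7, 0, 1.1, 8.5], [2.85, -3.7, 0, 1.1, 8.5], [2.85, -3.7, 0, 1.1, 8.5], [2.85, -3.7, 0, 1.1, 8.5], [2.85, -3.7, 0, 1.1, 8.5], [2.85, -3.7, 0, 1.1, 8.5], [2.85, -3.7, 0, 1.1, 8.5], [2.85, -3.7, 0, 1.1, 8.5], [2.85, -3.7, 0, 1.1, 8.5], [2.85, -3.7, 0, 1.1, 8.5], [2.85, -3.7, 0, 1.1, 8.5]],
], grip_force=35)

```text
clock: 1.3
position: [0.4849, 0.1628, 0.2064]
eef_rot: [0.0, 1.0, 0.001, -0.0]
contact_force: [1.5, 0.7, -0.0]
finger_gap: 0.999
```

>>> play_rows([
  [[2.8, -3.7, 0, 0, 8.5], [2.8, -3.7, 0, 0, 8.5], [2.8, -3.7, 0, 0, 8.5], [2.8, -3.7, 0, 0, 8.5], [2.8, -3.7, 0, 0, 8.5], [2.9, -3.6, 0, 0, 8.5], [0, 0, 0, 0, 8.5], [0, 0, 0, 0, 8.5]],
])

```text
clock: 2.1
position: [0.6531, -0.0576, 0.205]
eef_rot: [-0.0, 1.0, -0.001, -0.001]
contact_force: [-0.3, 1.0, 0.3]
finger_gap: 0.992
```

```bash
python3 - <<'E'
from h import *
print(env.observe()["position"]);i=env.camera_info("wrist");print(np.round(i["cam_to_world"],3))
im=env.capture("wrist");cv2.imwrite("pics/w1.png",im)
for p in ([.654,-.058,.07],[.645,-.176,.07],[.654,-.058,0]): print(proj("wrist",p))
E
```

```text
[ 0.65314535 -0.05755098  0.20501607]
[[-0.001 -0.957 -0.291  0.726]
 [-1.     0.001  0.001 -0.059]
 [-0.001  0.291 -0.957  0.372]
 [ 0.     0.     0.     1.   ]]
[251.66907748 174.58909629]
[352.8257687  182.17870882]
[251.60273957 163.05747953]
```

View pics/w1.png

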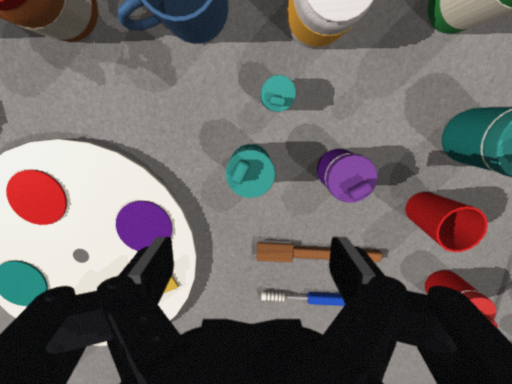

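The wrist view shows the teal lid at (250,171), against a predicted (252,175), so it agrees within 4 mm. I'll descend and grip.

>>> play_rows([
  [[0.2, 0, -3, 0, 8.5], [0, 0, -4, 0, 8.5], [0, 0, -4, 0, 8.5], [0, 0, -4, 0, 8.5], [0, 0, -2, 0, 8.5], [0, 0, -1.2, 0, 8.5], [0, 0, 0, 0, 5.2], [0, 0, 0, 0, 5.2], [0, 0, 0, 0, 5.2], [0, 0, 0, 0, 5.2], [0, 0, 0, 0, 5.2], [0, 0, 0, 0, 5.2]],
], grip_force=35)

```text
clock: 3.35
position: [0.6566, -0.0561, 0.0265]
eef_rot: [-0.0, 1.0, 0.001, 0.002]
contact_force: [-0.9, 2.4, 5.5]
finger_gap: 0.663
```

>>> play_rows([
  [[0, 0, 1, 0, 5.2], [0, 0, 3, 0, 5.2], [0, 0, 3, 0, 5.2], [0, 0, 3, 0, 5.2], [-1.0, 2, 0, 0, 5.2], [-1.8, 3.5, 0, 0, 5.2], [-1.8, 3.5, 0, 0, 5.2], [-1.8, 3.5, 0, 0, 5.2], [-1.8, 3.5, 0, 0, 5.2], [-1.8, 3.5, 0, 0, 5.2], [-1.8, 3.5, 0, 0, 5.2], [-1.8, 3.5, 0, 0, 5.2]],
])

```text
clock: 4.55
position: [0.5181, 0.2094, 0.1247]
eef_rot: [0.0, 1.0, 0.0, -0.0]
contact_force: [0.1, 0.0, -1.2]
finger_gap: 0.66
```

>>> play_rows([
  [[-1.8, 3.5, 0, 0, 5.2], [-1.8, 3.5, 0, 0, 5.2], [-1.0, 1.3, 0, 0, 5.2], [0, 0, 0, 0, 5.2], [0, 0, 0, 0, 5.2]],
])

```text
clock: 5.05
position: [0.473, 0.2913, 0.1246]
eef_rot: [0.0, 1.0, 0.001, -0.0]
contact_force: [0.2, -0.2, -1.4]
finger_gap: 0.66
```

```bash
python3 - <<'E'
from h import *
print([env.observe()["position"].round(4) for _ in range(3)])
im=env.capture("wrist");cv2.imwrite("pics/w2.png",im)
for p in ([.4734,.2921,.024],[.6108,.2356,.024],[.5669,.0924,.024],[.4437,.1582,.024]): print(proj("wrist",p))
E
```

```text
[array([0.473 , 0.2913, 0.1246]), array([0.473 , 0.2913, 0.1246]), array([0.473 , 0.2913, 0.1246])]
[249.12322415 183.62015169]
[312.73310804  33.88476163]
[463.07140575  87.04366905]
[374.86381297 210.6387411 ]
```

View pics/w2.png

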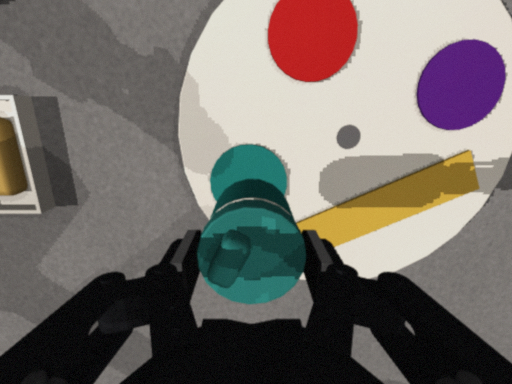

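The coasters in the wrist view, red at (312,36), purple at (461,85) and teal under the cup at (249,183), match my predictions within 2 px. Lowering the teal cup.

```bash
python3 - <<'E'
from h import *
for z in(.165,.17): print(proj("wrist",[.473,.2913,z]),proj("wrist",[.483,.2913,z]))
E
```

```text
[248.75445643 254.11357056] [248.72226358 237.00261976]
[248.67273969 259.12523957] [248.63765349 241.51375065]
```

>>> play_rows([
  [[0, 0, -2, 0, 5.2], [0, 0, -2, 0, 5.2], [0, 0, -2, 0, 5.2], [0, 0, -1, 0, 5.2], [0, 0, 0, 0, 5.2], [0, 0, 0, 0, 5.2]],
])

```text
clock: 5.7
position: [0.4741, 0.2914, 0.0552]
eef_rot: [-0.0, 1.0, 0.0, 0.0]
contact_force: [0.3, 0.5, -0.9]
finger_gap: 0.661
```

>>> play_rows([
  [[0, 0, -0.3, 0, 5.2], [0, 0, -0.2, 0, 5.2], [0, 0, -0.1, 0, 5.2], [0, 0, 0, 0, 5.2], [0, 0, 0, 0, 6.2], [0, 0, 0, 0, 7.2], [0, 0, 0, 0, 8.5], [0, 0, 0, 0, 8.5]],
])

```text
clock: 6.5
position: [0.4733, 0.2916, 0.0485]
eef_rot: [0.0, 1.0, 0.0, -0.0]
contact_force: [0.3, -0.3, 0.0]
finger_gap: 0.991
```

>>> play_rows([
  [[0, 0, 2, 0, 8.5], [0, 0, 4, 0, 8.5], [0, 0, 4, 0, 8.5], [0, 0, 4, 0, 8.5], [0, -2.5, 1, 0, 8.5], [0, -4.3, 0, 0, 8.5], [0, -4.3, 0, 0, 8.5], [0, -4.3, 0, 0, 8.5], [0, -4.3, 0, 0, 8.5], [0, -4.3, 0, 0, 8.5], [0, -4.3, 0, 0, 8.5], [0, -4.3, 0, 0, 8.5]],
])

```text
clock: 7.7
position: [0.473, -0.0361, 0.1988]
eef_rot: [-0.0, 1.0, 0.001, 0.0]
contact_force: [1.3, 0.3, 0.3]
finger_gap: 0.999
```

>>> play_rows([
  [[-0.2, -4.3, 0, 0, 8.5], [-0.2, -4.3, 0, 0, 8.5], [-0.2, -4.3, 0, 0, 8.5], [-0.2, -4.3, 0, 0, 8.5], [-0.2, -4.3, 0, 0, 8.5], [-0.2, -4.3, 0, 0, 8.5], [-0.2, -4.3, 0, 0, 8.5], [-0.1, -2.9, 0, 0, 8.5], [0, 0, 0, 0, 8.5], [0, 0, 0, 0, 8.5]],
])

```text
clock: 8.7
position: [0.4579, -0.3647, 0.1979]
eef_rot: [-0.0, 1.0, -0.0, -0.0]
contact_force: [-0.3, 0.1, 0.9]
finger_gap: 0.994
```

```bash
python3 - <<'E'
from h import *
print(env.observe()["position"])
im=env.capture("wrist");cv2.imwrite("pics/w3.png",im)
for p in ([.4563,-.3642,.07],[.4663,-.3642,.07],[.4337,-.1704,.014]): print(proj("wrist",p))
E
```

```text
[ 0.45786335 -0.36465796  0.19792971]
[250.71945771 178.74839492]
[250.7255604  170.10610423]
[108.13408623 184.58351103]
```

View pics/w3.png

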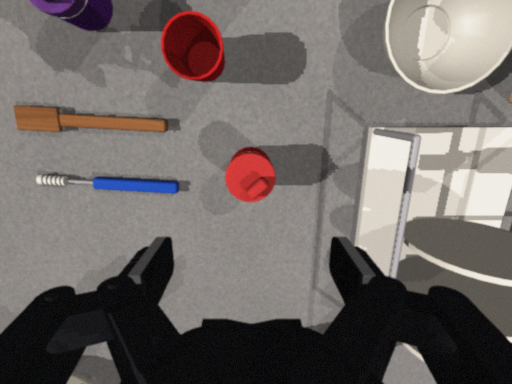

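The red lid is at (250,175), against a predicted (251,179), so I shift +0.1 cm in x. The straw brush middle at (108,184) agrees with its measurement.

>>> play_rows([
  [[0.1, 0, -3, 0, 8.5], [0, 0, -4, 0, 8.5], [0, 0, -4, 0, 8.5], [0, 0, -3.5, 0, 8.5], [0, 0, -2, 0, 8.5], [0, 0, -0.9, 0, 8.5], [0, 0, 0, 0, 5.2], [0, 0, 0, 0, 5.2], [0, 0, 0, 0, 5.2], [0, 0, 0, 0, 5.2], [0, 0, 0, 0, 5.2], [0, 0, 0, 0, 5.2]],
])

```text
clock: 9.95
position: [0.4606, -0.3648, 0.0263]
eef_rot: [0.001, 1.0, 0.001, 0.002]
contact_force: [0.4, 2.5, 6.0]
finger_gap: 0.662
```

>>> play_rows([
  [[0, 0, 1, 0, 5.2], [0, 0, 3, 0, 5.2], [0, 0, 4, 0, 5.2], [0, 0, 4, 0, 5.2], [0, 1.5, 0, 0, 5.2], [0, 3, 0, 0, 5.2], [0, 4, 0, 0, 5.2], [0, 4, 0, 0, 5.2], [0, 4, 0, 0, 5.2], [0, 4, 0, 0, 5.2], [0, 4, 0, 0, 5.2], [0, 4, 0, 0, 5.2]],
])

```text
clock: 11.15
position: [0.4583, -0.078, 0.1444]
eef_rot: [-0.0, 1.0, -0.0, -0.0]
contact_force: [0.6, -0.4, -0.8]
finger_gap: 0.66
```

>>> play_rows([
  [[1.7, 3.5, 0, 0, 5.2], [1.7, 3.5, 0, 0, 5.2], [1.7, 3.5, 0, 0, 5.2], [1.7, 3.5, 0, 0, 5.2], [1.7, 3.5, 0, 0, 5.2], [1.7, 3.5, 0, 0, 5.2], [1.7, 3.5, 0, 0, 5.2], [1.7, 3.5, 0, 0, 5.2], [1.0, 2, 0, 0, 5.2], [0.6, 1.4, 0, 0, 5.2], [0, 0, 0, 0, 5.2], [0, 0, 0, 0, 5.2]],
])

```text
clock: 12.35
position: [0.6105, 0.2339, 0.1441]
eef_rot: [0.0, 1.0, 0.0, -0.001]
contact_force: [-0.5, -0.4, -1.0]
finger_gap: 0.66
```

>>> play_rows([
  [[0.1, 0.2, -2, 0, 5.2], [0, 0, -3, 0, 5.2], [0, 0, -2.5, 0, 5.2], [0, 0, -1.2, 0, 5.2], [0, 0, -0.5, 0, 5.2], [0, 0, -0.3, 0, 5.2], [0, 0, -0.1, 0, 5.2], [0, 0, 0, 0, 5.2], [0, 0, 0, 0, 6.2], [0, 0, 0, 0, 7.2], [0, 0, 0, 0, 8.5], [0, 0, 0, 0, 8.5]],
])

```text
clock: 13.55
position: [0.6124, 0.2367, 0.0486]
eef_rot: [-0.0, 1.0, 0.0, 0.0]
contact_force: [-0.4, 0.3, 0.1]
finger_gap: 0.996
```

>>> play_rows([
  [[0, 0, 2, 0, 8.5], [0, 0, 4, 0, 8.5], [0, 0, 4, 0, 8.5], [0, 0, 4, 0, 8.5], [0, -2, 1, 0, 8.5], [0.4, -4.3, 0, 0, 8.5], [0.4, -4.3, 0, 0, 8.5], [0.4, -4.3, 0, 0, 8.5], [0.4, -4.3, 0, 0, 8.5], [0.4, -4.3, 0, 0, 8.5], [0.4, -4.3, 0, 0, 8.5], [0.4, -4.3, 0, 0, 8.5]],
])

```text
clock: 14.75
position: [0.6399, -0.0864, 0.1981]
eef_rot: [-0.0, 1.0, 0.0, -0.0]
contact_force: [0.4, -0.3, 0.0]
finger_gap: 0.993
```

>>> play_rows([
  [[0.4, -3.9, 0, 0, 8.5], [0.3, -3, 0, 0, 8.5], [0, -2, 0, 0, 8.5], [0, 0, 0, 0, 8.5], [0, 0, 0, 0, 8.5]],
])

```text
clock: 15.25
position: [0.6469, -0.1739, 0.1979]
eef_rot: [-0.0, 1.0, -0.0, -0.0]
contact_force: [1.2, -0.2, -0.2]
finger_gap: 0.998
```

```bash
python3 - <<'E'
from h import *
print(env.observe()["position"])
im=env.capture("wrist");cv2.imwrite("pics/w4.png",im)
hsv=cv2.cvtColor(im,cv2.COLOR_BGR2HSV);m=cv2.inRange(hsv,(120,60,30),(160,255,255));m[:, :180]=0;m[:,320:]=0
print(cv2.boundingRect(m))
for p in ([.645,-.176,.07],[.655,-.176,.07]): print(proj("wrist",p))
E
```

```text
[ 0.64692167 -0.17385789  0.19794628]
(228, 145, 51, 55)
[252.99355079 179.01716938]
[253.02277074 170.37809457]
```

>>> play_rows([
  [[0.2, -0.2, -3, 0, 8.5], [0, 0, -4, 0, 8.5], [0, 0, -4, 0, 8.5], [0, 0, -3.5, 0, 8.5], [0, 0, -2, 0, 8.5], [0, 0, -0.9, 0, 8.5], [0, 0, 0, 0, 5.2], [0, 0, 0, 0, 5.2], [0, 0, 0, 0, 5.2], [0, 0, 0, 0, 5.2], [0, 0, 0, 0, 5.2], [0, 0, 0, 0, 5.2]],
])

```text
clock: 16.5
position: [0.6506, -0.1754, 0.0264]
eef_rot: [0.0, 1.0, 0.0, 0.002]
contact_force: [-0.5, 1.9, 6.6]
finger_gap: 0.666
```

>>> play_rows([
  [[0, 0, 1, 0, 5.2], [0, 0, 3, 0, 5.2], [0, 0, 4, 0, 5.2], [0, 0, 4, 0, 5.2], [-0.4, 1.5, 0, 0, 5.2], [-1, 3, 0, 0, 5.2], [-1.2, 4, 0, 0, 5.2], [-1.2, 4, 0, 0, 5.2], [-1.2, 4, 0, 0, 5.2], [-1.2, 4, 0, 0, 5.2], [-1.2, 4, 0, 0, 5.2], [0, 0, 0, 0, 5.2]],
])

```text
clock: 17.7
position: [0.5735, 0.0733, 0.1444]
eef_rot: [-0.0, 1.0, 0.003, -0.001]
contact_force: [0.4, 0.6, -0.4]
finger_gap: 0.661
```

>>> play_rows([
  [[-0.5, 1.2, 0, 0, 5.2], [-0.2, 0.7, 0, 0, 5.2], [0, 0, 0, 0, 5.2], [0, 0, 0, 0, 5.2]],
])

```text
clock: 18.1
position: [0.5684, 0.088, 0.1445]
eef_rot: [0.0, 1.0, -0.0, -0.0]
contact_force: [-1.3, 1.2, -1.1]
finger_gap: 0.661
```

>>> play_rows([
  [[0, 0, -2, 0, 5.2], [0, 0, -3, 0, 5.2], [0, 0, -2.5, 0, 5.2], [0, 0, -1.2, 0, 5.2], [0, 0, -0.5, 0, 5.2], [0, 0, -0.3, 0, 5.2], [0, 0, -0.1, 0, 5.2], [0, 0, 0, 0, 5.2], [0, 0, 0, 0, 6.2], [0, 0, 0, 0, 7.2], [0, 0, 0, 0, 8.5], [0, 0, 0, 0, 8.5]],
])

```text
clock: 19.3
position: [0.5684, 0.0887, 0.0486]
eef_rot: [-0.0, 1.0, 0.0, 0.0]
contact_force: [0.3, -0.6, -0.5]
finger_gap: 0.995
```

```bash
python3 - <<'E'
from h import *
print(env.observe()["joint_positions"].round(2))
E
```

```text
[ 0.44  0.46 -0.31 -0.   -0.79  1.14]
```

>>> play_rows([
  [[0, 0, 2, 0, 8.5], [0, 0, 4, 0, 8.5], [0, 0, 4, 0, 8.5], [0, 0, 4, 0, 8.5], [-0.7, -2, 0, 0, 7], [-1.3, -3, 0, 0, 6], [-1.6, -3.3, 0, 0, 5], [-2, -4, 0, 0, 4], [-2, -4, 0, 0, 4], [-2, -4, 0, 0, 4], [-2, -4, 0, 0, 4], [-2, -4, 0, 0, 4]],
])

```text
clock: 20.5
position: [0.431, -0.1958, 0.1884]
eef_rot: [-0.0, 1.0, 0.001, 0.0]
contact_force: [0.4, -0.5, 0.4]
finger_gap: 0.461
```

>>> play_rows([
  [[0.1, 0, 0, -8.5, 4], [0, 0, 0, -8.5, 4], [0, 0, 0, -8.5, 4], [0, 0, 0, -8.5, 4], [0, 0, 0, -8.5, 4], [0, 0, 0, -8.5, 4], [0, 0, 0, -8.5, 4], [0, 0, 0, -8.5, 4], [0, 0, 0, -8.5, 4], [0, 0, 0, -8.5, 4], [0, 0, 0, -8.3, 4], [0, 0, 0, 0, 4]],
])

```text
clock: 21.7
position: [0.433, -0.1945, 0.1882]
eef_rot: [-0.0, -0.687, 0.727, 0.0]
contact_force: [0.5, -0.6, 0.5]
finger_gap: 0.468
```

```bash
python3 - <<'E'
from h import *
print(env.observe()["position"],env.observe()["joint_positions"].round(2))
im=env.capture("wrist");cv2.imwrite("pics/w5.png",im)
for p in ([.4392,-.0748,.007],[.4323,-.1954,.014],[.4282,-.2659,.007]): print(proj("wrist",p))
E
```

```text
[ 0.43298739 -0.19446065  0.18822875] [-0.08  0.14 -0.38 -0.   -1.05  0.02]
[250.80312796 249.6757813 ]
[251.10938219 169.04056001]
[251.36536771 112.24386386]
```

View pics/w5.png

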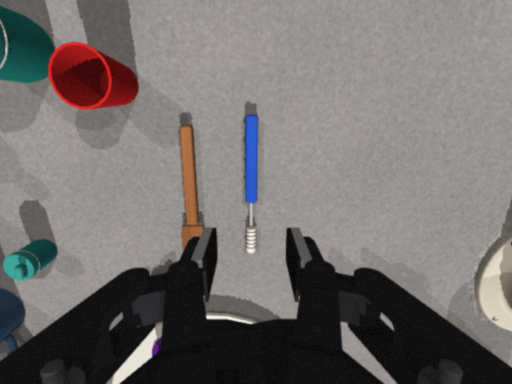

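The brush lies straight between the fingers, with its axis at column 251, head end (251,253) and tail (251,114), all as predicted. Descending.

>>> play_rows([
  [[0, 0, -3, 0, 4], [0, 0, -4, 0, 4], [0, 0, -4, 0, 4], [0, 0, -3.5, 0, 4], [0, 0, -2, 0, 4], [0, 0, -1.2, 0, 4], [0, 0, -0.6, 0, 4], [0, 0, 0, 0, 4]],
])

```text
clock: 22.55
position: [0.4329, -0.1945, 0.005]
eef_rot: [-0.001, -0.687, 0.726, 0.001]
contact_force: [-0.0, -0.7, -1.1]
finger_gap: 0.472
```

>>> play_rows([
  [[0, 0, 0, 0, 1], [0, 0, 0, 0, 1], [0, 0, 0, 0, 1], [0, 0, 0, 0, 1], [0, 0, 0, 0, 1], [0, 0, 0, 0, 1]],
])

```text
clock: 23.15
position: [0.4334, -0.1945, 0.0058]
eef_rot: [0.0, -0.687, 0.727, -0.0]
contact_force: [0.0, 0.3, -0.8]
finger_gap: 0.118
```

```bash
python3 - <<'E'
from h import *
s=env.observe();print(s["position"],s["finger_gap"])
a=env.capture("wrist");b=env.capture("scene");t=env.capture("top")
b=cv2.resize(b[150:290,80:300],(512,326));t=cv2.resize(t[200:300,230:400],(512,301))
cv2.imwrite("pics/w6.png",cv2.resize(np.vstack([a[60:],b]),None,fx=.9,fy=.9))
cv2.imwrite("pics/t6.png",t)
E
```

```text
[ 0.4333821  -0.19445003  0.00575984] 0.11767862808277961
```

View pics/w6.png

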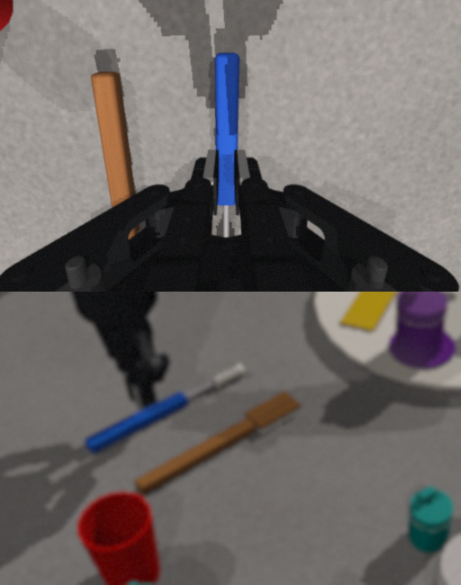

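The blue grip is between the fingers, at (227,170) in the upper half. The gap reading equals the commanded 1 cm, so I'll command it tighter to see whether it stalls.

>>> play_rows([
  [[0, 0, 0, 0, 0], [0, 0, 0, 0, 0], [0, 0, 0, 0, 0], [0, 0, 0, 0, 0]],
])

```text
clock: 23.7
position: [0.4333, -0.1945, 0.0056]
eef_rot: [-0.0, -0.687, 0.727, 0.0]
contact_force: [-0.3, -0.1, -0.4]
finger_gap: -0.002
```

```bash
python3 - <<'E'
from h import *
a=env.capture("wrist");b=env.capture("scene");t=env.capture("top")
p=proj("scene",[.4333,-.1945,.0056]);q=proj("wrist",[.4333,-.1945,.0056]);r=proj("top",[.4333,-.1945,.0056]);print(p,q,r)
def c(im,p,w,h):
    x,y=int(p[0])-w//2,int(p[1])-h//2;y=min(y,384-h);return cv2.resize(im[y:y+h,x:x+w],(400,300),interpolation=cv2.INTER_CUBIC)
cv2.imwrite("pics/z7.png",np.vstack([np.hstack([c(b,p,80,60),c(a,q,160,120)]),np.hstack([c(t,r,120,90),c(a,q,320,240)])]))
E
```

```text
[149.79313732 209.76142768] [250.33610241 224.62381764] [323.08783774 256.73554582]
```

View pics/z7.png

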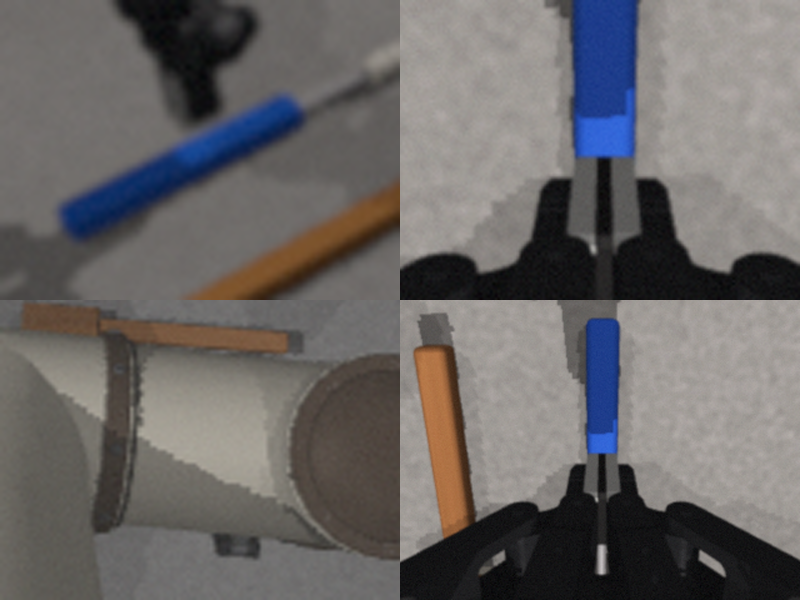

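The fingers have closed above the brush. In the scene panel the fingertip is at (190,118), about 6 raw px above where the reported TCP projects at (200,150), so the real tips are roughly 17 mm higher than reported. I'll reopen and step down, watching the force.

>>> play_rows([
  [[0, 0, 0, 0, 3.5], [0, 0, 0, 0, 3.5], [0, 0, 0, 0, 3.5], [0, 0, -0.3, 0, 3.5], [0, 0, -0.3, 0, 3.5], [0, 0, 0, 0, 3.5]],
])

```text
clock: 24.45
position: [0.4329, -0.1944, -0.001]
eef_rot: [-0.0, -0.687, 0.727, 0.001]
contact_force: [-0.7, -0.2, 0.3]
finger_gap: 0.412
```

```bash
python3 - <<'E'
from h import *
s=env.observe();print(s["position"],s["contact_force"],s["finger_gap"])
b=env.capture("scene");p=proj("scene",s["position"]);x,y=p.astype(int);print(p)
cv2.imwrite("pics/z8.png",cv2.resize(b[y-40:y+30,x-45:x+45],(720,560),interpolation=cv2.INTER_CUBIC))
E
```

```text
[ 0.43285101 -0.19436973 -0.00095347] [-0.73334522 -0.24244106  0.32304122] 0.41203365789520013
[150.27124711 211.67239217]
```

View pics/z8.png

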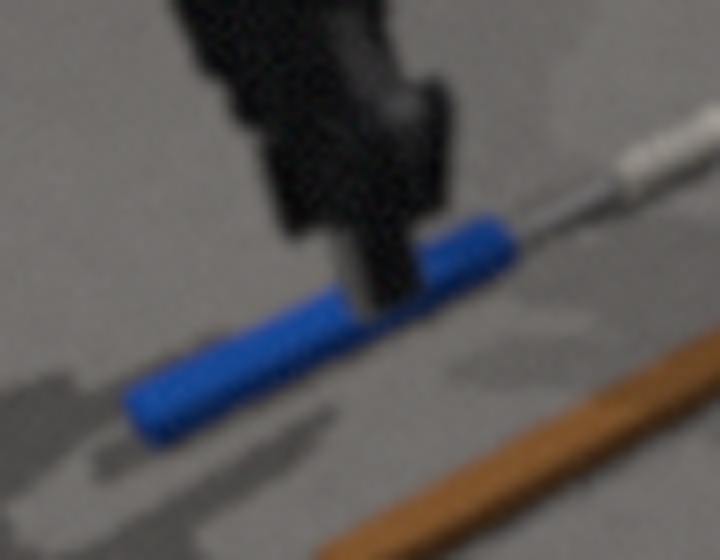

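The tip is still about 18 mm up and straddles the brush. Going lower.

>>> play_rows([
  [[0, 0, -0.3, 0, 3.5], [0, 0, -0.3, 0, 3.5], [0, 0, -0.3, 0, 3.5], [0, 0, 0, 0, 3.5]],
])

```text
clock: 24.9
position: [0.433, -0.1944, -0.0099]
eef_rot: [-0.0, -0.687, 0.727, 0.0]
contact_force: [0.6, 0.3, -0.1]
finger_gap: 0.409
```

>>> play_rows([
  [[0, 0, 0, 0, 0.8], [0, 0, 0, 0, 0.8], [0, 0, 0, 0, 0.8], [0, 0, 0, 0, 0.8], [0, 0, 0, 0, 0.8]],
])

```text
clock: 25.4
position: [0.4334, -0.1944, -0.0093]
eef_rot: [0.0, -0.687, 0.727, -0.0]
contact_force: [0.0, -0.3, -0.5]
finger_gap: 0.09
```

>>> play_rows([
  [[0, 0, 0, 0, 3.5], [0, 0, 0, 0, 3.5], [0, 0, 0, 0, 3.5], [0, 0, -0.3, 0, 3.5], [0, 0, -0.2, 0, 3.5], [0, 0, 0, 0, 3.5]],
])

```text
clock: 26.0
position: [0.433, -0.1944, -0.0148]
eef_rot: [-0.0, -0.687, 0.727, 0.0]
contact_force: [0.2, 0.9, -0.1]
finger_gap: 0.409
```

```bash
python3 - <<'E'
from h import *
s=env.observe();print(s["position"],s["contact_force"],s["finger_gap"])
b=env.capture("scene");x,y=150,211;a=env.capture("wrist")
cv2.imwrite("pics/z9.png",np.hstack([cv2.resize(b[y-40:y+30,x-45:x+45],(400,311),interpolation=cv2.INTER_CUBIC),cv2.resize(a[100:300,120:377],(400,311))]))
E
```

```text
[ 0.43301653 -0.1943913  -0.01479475] [ 0.16570347  0.9463408  -0.05166325] 0.4092819461355012
```

View pics/z9.png

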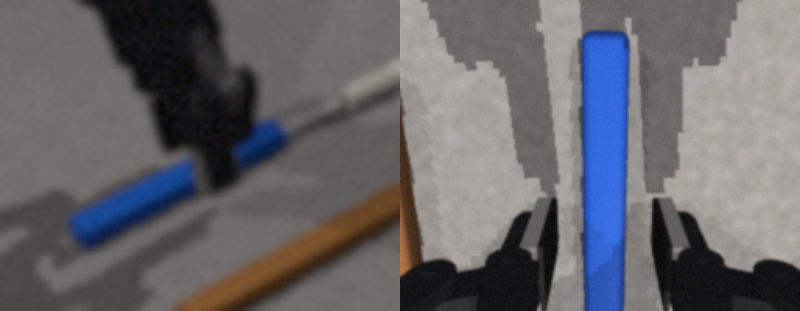

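The fingertips now reach below the brush's top edge and their shadows nearly meet the tips, so they straddle the grip close to the worktop. Closing.

>>> play_rows([
  [[0, 0, 0, 0, 0.8], [0, 0, 0, 0, 0.8], [0, 0, 0, 0, 0.8], [0, 0, 0, 0, 0.8], [0, 0, 0, 0, 0.8]],
])

```text
clock: 26.6
position: [0.4335, -0.1945, -0.0142]
eef_rot: [0.0, -0.687, 0.727, -0.0]
contact_force: [0.3, 0.5, 1.8]
finger_gap: 0.176
```

>>> play_rows([
  [[0, 0, 0, 0, 3], [0, 0, 0, 0, 3], [0, 0, -0.2, 0, 3], [0, 0, -0.2, 0, 3], [0, 0, -0.1, 0, 3], [0, 0, 0, 0, 3]],
])

```text
clock: 27.2
position: [0.4331, -0.1944, -0.0197]
eef_rot: [-0.0, -0.687, 0.727, 0.0]
contact_force: [-0.5, -0.7, 0.6]
finger_gap: 0.35
```

>>> play_rows([
  [[0, 0, 0, 0, 0.8], [0, 0, 0, 0, 0.8], [0, 0, 0, 0, 0.8], [0, 0, 0, 0, 0.8], [0, 0, 0, 0, 0.8]],
])

```text
clock: 27.7
position: [0.4335, -0.1945, -0.0193]
eef_rot: [0.0, -0.687, 0.727, -0.0]
contact_force: [0.6, -0.4, 1.0]
finger_gap: 0.169
```

Gripped, the gap stalled at 0.17 (about 15 mm). Now I lift, turn +28.3° and carry it to the rest.

>>> play_rows([
  [[0, 0, 1, 0, 0.8], [0, 0, 3, 0, 0.8], [0, 0, 3, 0, 0.8], [0, 0, 3, 0, 0.8], [0, 2, 0, 4, 0.8], [0.2, 3.1, 0, 4.3, 0.8], [0.3, 4, 0, 4, 0.8], [0.3, 4, 0, 4, 0.8], [0.3, 4, 0, 4, 0.8], [0.3, 4, 0, 4, 0.8], [0.3, 4, 0, 4, 0.8], [0.3, 4, 0, 0, 0.8]],
], grip_force=50)

```text
clock: 28.9
position: [0.453, 0.0981, 0.0813]
eef_rot: [-0.0, 0.844, -0.536, 0.0]
contact_force: [0.6, 1.0, -0.9]
finger_gap: 0.169
```

>>> play_rows([
  [[0, 3, 0, 0, 0.8], [0, 1, 0, 0, 0.8], [0, 0, 0, 0, 0.8], [0, 0, 0, 0, 0.8]],
])

```text
clock: 29.3
position: [0.4528, 0.1357, 0.0807]
eef_rot: [0.0, 0.843, -0.537, -0.0]
contact_force: [-0.3, -0.1, -0.6]
finger_gap: 0.171
```

```bash
python3 - <<'E'
from h import *
s=env.observe();print(s["position"],s["eef_rot"].round(3),s["finger_gap"])
b=env.capture("scene");a=env.capture("wrist");print(proj("wrist",[.4437,.1582,.024]))
cv2.imwrite("pics/z10.png",np.hstack([cv2.resize(b[80:260,180:400],(400,327)),cv2.resize(a[40:,:],(400,327))]))
E
```

```text
[0.45280178 0.13572313 0.08065277] [ 0.     0.843 -0.537 -0.   ] 0.17064322909968782
[248.67294501 223.94820956]
```

View pics/z10.png

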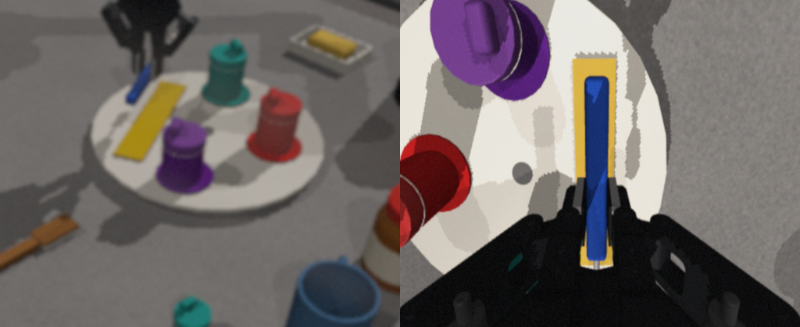

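The cups stand on their coasters, and the brush is held level and parallel over the yellow strip. It runs along column 596 and the strip along 595. Lowering it.

>>> play_rows([
  [[0.1, 0, -2, 0, 0.8], [0, 0, -2, 0, 0.8], [0, 0, -2, 0, 0.8], [0, 0, -1, 0, 0.8], [0, 0, -0.3, 0, 0.8], [0, 0, -0.2, 0, 0.8], [0, 0, -0.1, 0, 0.8], [0, 0, 0, 0, 0.8]],
])

```text
clock: 30.2
position: [0.4548, 0.1368, 0.0052]
eef_rot: [-0.001, 0.844, -0.537, 0.0]
contact_force: [-0.6, 0.9, -0.1]
finger_gap: 0.165
```

>>> play_rows([
  [[0, 0, 0, 0, 1.8], [0, 0, 0, 0, 2.4], [0, 0, 0, 0, 3.2], [0, 0, 0, 0, 3.2], [0, 0, 2, 0, 3.2], [0, 0, 4, 0, 3.2], [0, 0, 4, 0, 3.2], [0, 0, 4, 0, 3.2], [-1, -3, 2, 0, 3.2], [0, -5, 0, 0, 3.2], [0, -5, 0, 0, 3.2], [0, -5, 0, 0, 3.2]],
])

```text
clock: 31.4
position: [0.444, -0.0448, 0.1652]
eef_rot: [-0.001, 0.844, -0.536, 0.0]
contact_force: [1.7, 0.7, 0.2]
finger_gap: 0.375
```

>>> play_rows([
  [[0, -5, 0, 0, 3.2], [0, -5, 0, 0, 3.2], [0, -5, 0, 0, 3.2], [0, -5, 0, 0, 3.2], [0, -5, 0, 0, 3.2], [0, -5, 0, 0, 3.2], [0, -4, 0, 0, 3.2], [0, 0, 0, 0, 3.2]],
])

```text
clock: 32.2
position: [0.4437, -0.3876, 0.1636]
eef_rot: [0.0, 0.842, -0.539, -0.0]
contact_force: [-0.2, 0.5, -0.6]
finger_gap: 0.372
```

```bash
python3 - <<'E'
from h import *
print(env.observe()["position"])
t=env.capture("top");cv2.imwrite("pics/t11_raw.png",t)
x0,y0=80,135;cv2.imwrite("pics/t11.png",cv2.resize(t[y0:y0+165,x0:x0+220],None,fx=3.6,fy=3.6,interpolation=cv2.INTER_CUBIC))
C=dict(teal=(.4734,.2921),red=(.6108,.2356),pur=(.5669,.0924))
for n,c in C.items(): print(n,"expected lid centre",((proj("top",[*c,.094])-[x0,y0])*3.6).round(1),"per 10mm x,y",((proj("top",[c[0]+.01,c[1],.094])-proj("top",[*c,.094]))*3.6).round(1))
print("rest",((proj("top",[.4437,.1582,.031])-[x0,y0])*3.6).round(1))
E
```

```text
[ 0.44369296 -0.38758993  0.16360251]
teal expected lid centre [ 78.9 355.3] per 10mm x,y [  1.4 -17. ]
red expected lid centre [191.4 128.9] per 10mm x,y [  1.1 -16.1]
pur expected lid centre [425.7 205. ] per 10mm x,y [  0.7 -16.4]
rest [326.1 412.1]
```

View pics/t11.png

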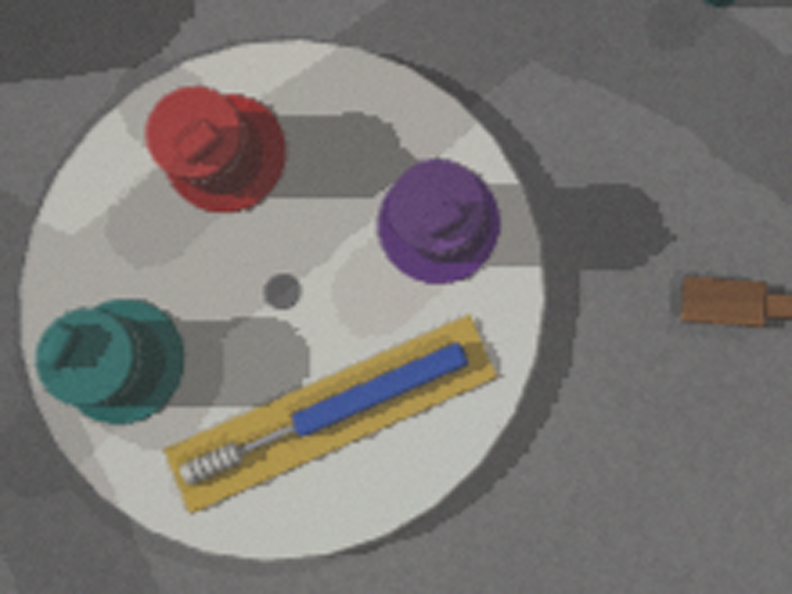

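Everything sits as intended. The lid centres are teal (84,354) against a predicted (79,355), red (193,132) against (191,129) and purple (434,205) against (426,205), so all are within about 5 mm. The brush middle (323,413) against (326,412) is within about 2 mm and parallel to the strip. Next I compare the tumbler and wooden brush with the first picture, then hand in.

```bash
python3 - <<'E'
from h import *
a=cv2.imread("pics/top0_raw.png");b=cv2.imread("pics/t11_raw.png")
for n,(x0,x1,y0,y1) in dict(tumbler=(355,398,170,205),wood=(266,352,208,230)).items():
    r=cv2.matchTemplate(b[y0-8:y1+8,x0-8:x1+8],a[y0:y1,x0:x1],cv2.TM_CCOEFF_NORMED);_,v,_,l=cv2.minMaxLoc(r);print(n,"shift px",l[0]-8,l[1]-8,"score",round(v,3))
env.close_job()
E
```

```text
tumbler shift px 0 0 score 0.779
wood shift px 0 0 score 0.955
the job is handed in; nothing more can be done
```

All three lidded cups are back on the coasters of their own colour, the straw brush is on the yellow rest, and the job is handed in. It took about 32 s of robot time, and no verdict was reported.

**Last top view, offsets from centre:**

| Item | Offset |
|---|---|
| Purple cup | about 5 mm |
| Teal cup | about 3 mm |
| Red cup | about 2 mm |
| Straw brush | about 2 mm, lined up with the strip |

- **Cups:** all three look upright in the scene and top views. For teal I used the middle-sized of the three teal cups.
- **Left alone:** the tumbler and the wooden brush show no pixel shift against the first picture. The tumbler's match score was only 0.78, perhaps because the arm stood nearby and changed the shading.

**What disagreed:**
- **Brush grasp:** the first two tries closed above the brush, because the fingertips sat roughly 20 mm higher than the reported TCP. I stepped down while watching the force until the grip held. Set-downs used relative heights, so this did not affect them.
- **Purple cup:** it was set down about 4 mm short in y, well inside the 13 mm limit, so I left it.

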